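Register a bar under the bench drill and hold the quill at the depth marker

TASK

The drill is switched off and I want to check where it will land on the bar. Push the aluminium bar home against the two rear pins and the end stop of the drilling fixture, then pull the spring-return feed lever down until the brass pointer lines up with the red marker on the depth scale, and finish holding it there: keep hold of the lever, because it springs back if let go. The drill must not touch the bar, and the red marker and the other things on the bench stay where they are.

Things in the scene. Friction and masses are not known exactly. Their poses are not given: they have to be found in the camera images.
- drill_press: Blue bench drill, fixed. Origin: on the spindle axis at bench height; its front faces its -x, +y is the operator's left, z up. Base 28 mm high, x -95 to 185, y -110 to 170 mm; on it a dark steel fixture plate, x -85 to 45, y -65 to 225 mm, top at z 42 mm. Quill housing: radius 36 mm round the spindle, z 185 to 325; belt cover above it to z 349, x -40 to 243, y +-48; column at x 140.
- bar_seat (a point): On the plate's top: where the bar's origin lies when the bar is home; axes as the drill press. Bright stops, 16 mm above the plate, in mm from this point: two 12 mm rear pins with axes at (21, -80) and (21, 113), and an end stop block along x from -55 to 15 at y -137 to -125. Left of y -15 mm from this point nothing is above the plate but the rear left pin.
- bar: Loose aluminium flat bar, 30 mm wide (its x), 250 mm long (its y), 12 mm thick, about 0.25 kg, lying flat on the fixture plate in front (-x) of the rear pins and left (+y) of the end stop, a little askew. Origin: centre of its underside. A blue layout patch with a white cross lies 40 mm from its right (-y) end.
- feed_lever: Feed lever on the right (-y) side of the drill press. Origin: on its pivot axis (along the drill press's y), 235 mm above the bench. At rest it points forward (-x) and 40 degrees up, against its stop; it is pulled forward and down, up to 1.66 rad. A spring returns it: about 4 N at the ball at rest, 8 N after 1.3 rad. Each radian lowers the quill 18 mm.
- ball (a point): Centre of the black ball, 28 mm in diameter, at the end of the feed lever: 150 mm from the pivot axis and 34 mm further right (-y of the drill press) than the lever's origin. A 10 mm steel shank leaves it towards the pivot.
- quill: Spindle quill with chuck, 6 mm drill and depth rod; moves only straight down and up as the lever is pulled and let back. Origin: on the spindle axis, at bench height when the lever is at rest.
- drill_point (a point): The drill's point, 26 mm above the top of the bar when the lever is at rest.
- pointer (a point): Tip of the brass pointer (2 mm thick) on the depth rod left of the quill housing; it moves down with the quill along the white depth scale (64 mm tall, 10 mm wide). 298 mm above the bench when the lever is at rest.
- marker (a point): Middle of the pointer-side edge of the red marker clip (4 mm high, 9 by 13 mm) on the white depth scale, 9 to 22 mm below the resting pointer; held by friction, not to be moved. The lever is at the mark when the pointer is at this height.
- chuck_key: Loose T-shaped chuck key lying on the bench in front and left of the drill press, 86 mm long, 64 mm cross bar, 15 mm high. Origin: at bench level under the cross bar. Leave alone.
- yellow_bin: Loose yellow open parts bin, 150 by 110 mm, 70 mm high, right of the drill press. Origin: centre of its underside. Leave alone.
- spare_chuck: Loose spare drill chuck standing on the bench left of the drill press, 45 mm in diameter, 58 mm high. Origin: centre of its underside. Leave alone.

How it is judged:
On the way, in this order (a step that is already met when the one before it is completed fails the run):
1. the bar lies home against the two rear pins and the end stop (x of bar in the frame of bar_seat between -0.002 and 0.002 m and y of bar in the frame of bar_seat between -0.002 and 0.002 m and z of bar in the frame of bar_seat between -0.002 and 0.002 m and angle between the y axis of bar and the y axis of bar_seat, either way round below 0.012 rad), for 0.3 s.
2. with the bar home, the lever is held by the gripper with the pointer on the red marker (all of step 1 and z of pointer in the frame of marker between -0.002 and 0.002 m and contact force between the fingers and feed_lever above 2 N), for 0.3 s.
At the end, for the whole second after the job is handed in: Bar flat within 2 mm each way and 0.012 rad of its seat against pins and end stop; pointer still, within 2 mm of the marker height, fingers holding the lever with over 2 N; drill not touching the bar; marker within 2 mm and bystanders within 20 mm of their start (all of step 2 and linear speed of quill below 0.005 m/s and linear speed of bar below 0.01 m/s and contact force between quill and bar below 0.5 N and distance of marker from where it was at the start of the episode below 0.002 m and distance of each of chuck_key, yellow_bin, spare_chuck from where it was at the start of the episode below 0.02 m); the arm keeps its last pose, push and grip.
It fails at once if the drill is run against the bar (contact force between quill and bar above 1 N).
It fails at once if the red marker is shifted (distance of marker from where it was at the start of the episode above 0.002 m).
It fails at once if a bystander object is disturbed (distance of any of chuck_key, yellow_bin, spare_chuck from where it was at the start of the episode above 0.02 m).
It also fails if it takes over 72 s, if anything falls off the work surface, if the arm or the gripper's body presses on something with over 40 N, if the wrist force passes 120 N, or if a joint passes its speed limit or range.

ROBOT

A 7-joint arm with a two-finger parallel gripper is mounted at the origin on the work surface. World frame = base frame: x ahead of the robot, y to its left, z up, the work surface at z = 0. Lengths are in m, angles in rad, forces in N, time in s.
With the tool pointing down it reaches from about 0.35 to 0.9 m from the base axis. Payload 8.1 kg.
Tool frame: the origin (TCP) lies at the very end of the fingers, on their centre line; the grasp point (between the pads) lies 19 mm behind it; z points along the fingers, x is the direction in which the jaws open and shut, and the axes are right-handed (so a half turn about z gives the same grasp; the last joint's range is limited). The gripper opens to 92 mm and grips with 3 to 60 N. Pads are 19 mm wide; open, the fingers measure 130 mm over their backs; the gripper's body (75 mm by 190 mm) begins 47 mm behind the grasp point.
Start: joints at [1.179, 0.434, 0.025, 1.573, -0.012, 1.134, -0.075], TCP at [0.178, -0.599, 0.227] pointing down, gripper open.
Joint ranges: [-2.62, 2.62], [-0.44, 2.09], [-1.27, 1.32], [0.08, 2.57], [-1.32, 4.46], [0.12, 2], [-2.74, 2.74]. Speed limits (rad/s): [2.22, 2.22, 3.01, 3.01, 3.14, 3.14, 3.14].

INTERFACE

Orientations are given as a rotation vector (axis times angle).
In Python, from cell import status, viewer, arm gives the robot as it stands.
- The arm moves only by the tool jog_arm, never from a script. Its argument "commands" is text: rows parted by semicolons, each of 7 numbers parted by spaces: the closure, from -1 (fully open) to 1 (shut), then the shift along the world's x, y, z normalised to -1 to 1, where 1 is 0.3 m, then the turn, a rotation vector about the world's x, y, z normalised to -1 to 1, where 1 is 2 pi rad. In form: jaw dx dy dz wx wy wz; .... A call has exactly 5 rows; each row shifts and turns the commanded pose from where the row before left it; what a row does not reach is not made up. A row lasts 1/10 s, in which the tool goes at most 50 mm and 8.59 degrees, less where a joint would pass 70% of its speed; a pose out of reach is approached as far as the arm can. A call with a number of a shift or a turn outside -1 to 1 is refused whole. A call with a gripper value outside its range is refused whole. The fingers move at their own pace and stop on an object; "force" is the grip in N (left out, the last holds). Time passes only in rows, so rows that do not move let the fingers close, or fill a call up. It gives the time, the measured TCP pose, the force and the opening at its end, in the units of the state.
- status.observe(): the state, without advancing time (a new reading comes with each control period).
- viewer.get_image(name): name is "side" or "top"; returns a dict with "pixels" (400x640x3 uint8, red, green, blue), "z_map" (400x640 float32, m along the optical axis (not along the pixel's ray), 0 where there is no reading), "camera_matrix" (3x3 intrinsics, pixels), "R" (3x3) and "t" (3): a world point X has camera coordinates R X + t. Camera axes: x right, y down, z forward; pixel columns grow to the right and rows downward; lengths in m; the calibration is good to about 2 mm. A picture is of the moment at which its call begins.
- arm.sign_off(): hands the job in, once; it reports no verdict.
The state is a dict: "clock": time; "joints": joint angles; "dq": joint speeds; "joint_efforts": joint torques, N m; "position": TCP position; "ee_rot": TCP orientation; "force": force on the tool from outside, world axes, zero at the start; "ft_torque": the same for the moment, N m; "width": opening from 0.0 (shut) to 1.0 (fully open).
Only numpy, scipy, OpenCV 4.12 (cv2) and the standard library are available. Lean on these libraries where they do the work, as an engineer would, in place of code of your own. Each camera call takes 0.05 s, during which the arm holds its last target. There are 200 camera calls.

## Working session

There is one attempt and no reset: what is moved stays moved. The work goes in short steps, Python scripts to look and compute and a tool call to move; the robot and the scene stay as the last step left them, time stands still between calls to the robot, and variables do not carry over. Pictures are saved under pics/ and viewed, about 8 in all and at most 12, crops included, and the job is handed in when it is done.

Besides the shell and the picture viewer there is one more tool, called after ">>>" as name(argument=value, ...) on one line, values as JSON. jog_arm: Moves the arm, as the interface text tells. Scaled input: -1 to 1 covers 0.3 m each way for a shift and 2 pi rad each way for a turn. Its arguments: {"type":"object","properties":{"commands":{"type":"string"},"force":{"type":"number"}},"required":["commands"]}

```bash
mkdir -p pics; cat > h.py <<'E'
import numpy as np, cv2
from cell import status, viewer, arm
def snap(n,f):
    im=viewer.get_image(n); np.savez('pics/'+f+'.npz',**im)
    cv2.imwrite('pics/'+f+'.png',im['pixels'][:,:,::-1]); return im
def load(f): return dict(np.load('pics/'+f+'.npz'))
def crop(im,u0,u1,v0,v1,s,f):
    cv2.imwrite('pics/'+f+'.png',cv2.resize(im['pixels'][v0:v1,u0:u1,::-1],None,fx=s,fy=s,interpolation=cv2.INTER_CUBIC))
def P(im,u,v,d=None):
    d=im['z_map'][int(round(v)),int(round(u))] if d is None else d
    c=np.linalg.inv(im['camera_matrix'])@[u,v,1]*d
    return im['R'].T@(c-im['t'])
def onz(im,u,v,z):
    r=im['R'].T@(np.linalg.inv(im['camera_matrix'])@[u,v,1]); o=-im['R'].T@im['t']
    return o+r*(z-o[2])/r[2]
def proj(im,X):
    c=im['R']@np.array(X)+im['t']; p=im['camera_matrix']@c; return p[:2]/p[2]
E
python3 - <<'E'
from h import *
np.set_printoptions(precision=4,suppress=True)
a=snap('top','top0');b=snap('side','side0')
for i in (a,b): print(i['camera_matrix'],i['R'],-i['R'].T@i['t'])
print(status.observe())
E
```

```text
[[490.9231   0.     320.5345]
 [  0.     490.9231 194.8531]
 [  0.       0.       1.    ]] [[ 0.0181 -0.9994 -0.0303]
 [-0.9844 -0.0125 -0.1758]
 [ 0.1753  0.033  -0.984 ]] [ 0.3437 -0.0276  1.2012]
[[505.8757   0.     327.5546]
 [  0.     505.8757 199.8619]
 [  0.       0.       1.    ]] [[-0.7935 -0.6086  0.0048]
 [-0.3671  0.4722 -0.8014]
 [ 0.4855 -0.6377 -0.5981]] [0.0103 0.6606 0.8252]
{'clock': 0.1, 'joints': array([ 1.1794,  0.4351,  0.025 ,  1.574 , -0.0116,  1.134 , -0.0751]), 'dq': array([-0.0011, -0.0025, -0.    , -0.0011,  0.0003, -0.0005, -0.0005]), 'joint_efforts': array([  0.003 , -66.9127,   0.9883, -31.5146,  -0.0605,   0.0374,
         0.0001]), 'position': array([ 0.1778, -0.5987,  0.226 ]), 'ee_rot': array([-2.5174,  1.8782,  0.0019]), 'force': array([-0.2724, -0.1601, -0.0663]), 'ft_torque': array([0.0332, 0.0253, 0.0015]), 'width': 1.0000685963961478}
```

View pics/top0.png

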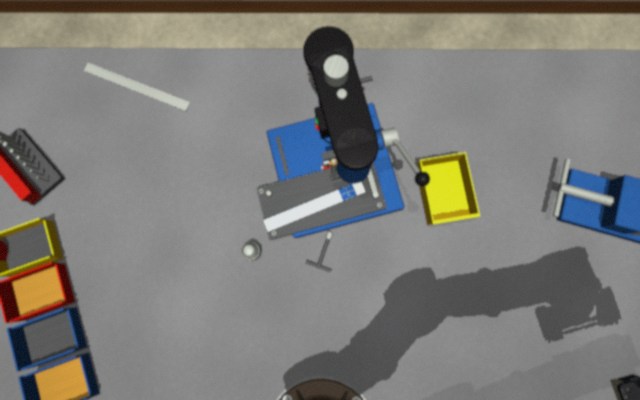

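View pics/side0.png

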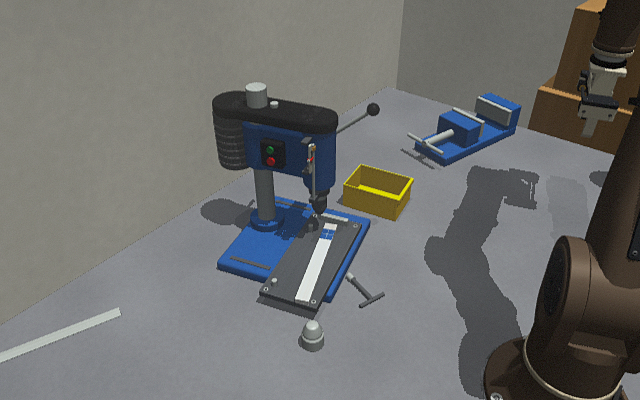

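The top view shows the drill yawed about 15°, with the ball at (422,179), the bar from (268,225) to (362,187) and the bin just right of the ball. The side view shows the depth scale at about (312,160). Next I'll enlarge both.

```bash
python3 - <<'E'
from h import *
a=load('top0');b=load('side0')
crop(a,245,445,90,240,4,'top0c'); crop(b,255,395,90,310,2.7,'x')
crop(b,290,340,130,200,8,'side0m')
E
```

```text
(no output)
```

View pics/top0c.png

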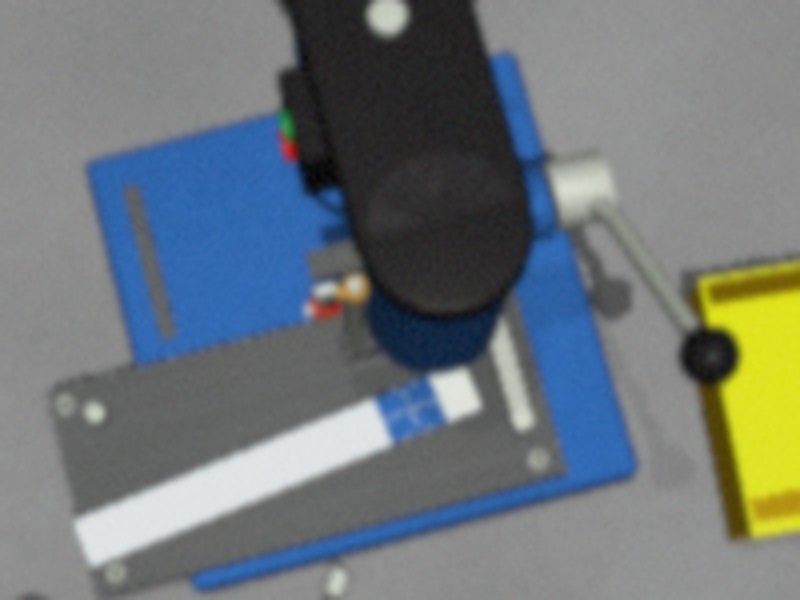

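View pics/side0m.png

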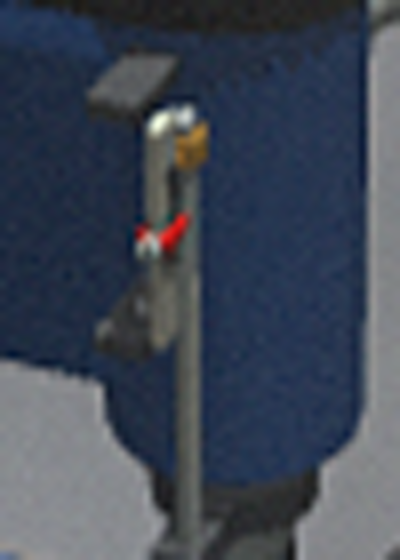

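```bash
cat > geo.py <<'E'
from h import *
from scipy.optimize import least_squares
np.set_printoptions(precision=4,suppress=True)
a=load('top0');b=load('side0')
T=lambda uc,vc,z:onz(a,(uc+.5)/4-.5+245,(vc+.5)/4-.5+90,z)
loc=np.array([[.045,.225,.042],[-.085,.225,.042],[-.085,-.065,.042],[.185,.170,.028],[-.095,-.11,.028],[.185,-.11,.028]])
px=[(52,388),(103,597),(565,470),(90,163),(634,470),(513,55)]
W=np.array([T(*p,l[2]) for p,l in zip(px,loc)])
def R2(t): return np.array([[np.cos(t),-np.sin(t)],[np.sin(t),np.cos(t)]])
f=lambda q:((R2(q[2])@loc[:,:2].T).T+q[:2]-W[:,:2]).ravel()
s=least_squares(f,[.4,-.1,.2]);q=s.x
def w2d(X): return np.r_[R2(q[2]).T@(np.array(X)[:2]-q[:2]),X[2]]
def d2w(X): return np.r_[R2(q[2])@np.array(X)[:2]+q[:2],X[2]]
E
python3 - <<'E'
from geo import *
print('drill',q,'res mm',(s.fun*1e3).reshape(-1,2))
for n,p,z in [('barLr',(73,522),.054),('barLf',(95,566),.054),('barRr',(466,370),.054),('barRf',(482,408),.054),('cross',(411,411),.054),
 ('pinL',(94,412),.058),('stop f',(524,425),.058),('ball',(710,354),.3314),('spare?',(0,0),.0)]:
    X=T(*p,z); print(n,X,w2d(X)*1e3)
print('ball depth',P(a,422,178),w2d(P(a,422,178)))
# side: pointer/marker in crop8
for n,u,v in [('ptr',193,145),('mark',178,235),('mark2',172,240),('scaletop',155,130),('scalebot',160,340)]:
    U=u/8+290;V=v/8+130; X=P(b,U,V); print(n,U,V,X,w2d(X)*1e3)
print('ballside',w2d(P(b,373,109)))
E
```

```text
drill [ 0.5844 -0.0617  0.2747] res mm [[-1.7041  3.2827]
 [-1.1257  3.4946]
 [-2.2147 -2.5984]
 [ 1.9973  3.9986]
 [-2.3489 -5.8662]
 [ 5.3961 -2.3112]]
barLr [0.4857 0.146  0.054 ] [-38.7035 226.7732  54.    ]
barLf [0.4598 0.132  0.054 ] [-67.3706 220.3117  54.    ]
barRr [ 0.58   -0.0852  0.054 ] [-10.6212 -21.3586  54.    ]
barRf [ 0.5571 -0.0947  0.054 ] [-35.2286 -24.3415  54.    ]
cross [ 0.5548 -0.0527  0.054 ] [-26.0781  16.7326  54.    ]
pinL [0.5511 0.1355 0.058 ] [ 21.406  198.8441  58.    ]
stop f [ 0.5465 -0.1192  0.058 ] [-52.0982 -45.0239  58.    ]
ball [ 0.5315 -0.1808  0.3314] [ -83.2383 -100.2273  331.4   ]
spare? [0.8328 0.2151 0.    ] [314.1882 199.0416   0.    ]
ball depth [ 0.5282 -0.1777  0.3477] [-0.0856 -0.0964  0.3477]
ptr 314.125 148.125 [ 0.5627 -0.0196  0.301 ] [ -9.4417  46.4719 301.0052]
mark 312.25 159.375 [ 0.5604 -0.0102  0.2799] [ -9.1528  56.0828 279.9411]
mark2 311.5 160.0 [ 0.5687 -0.0179  0.2714] [ -3.253   46.4653 271.436 ]
scaletop 309.375 146.25 [ 0.5622 -0.0041  0.3128] [ -5.7962  61.5515 312.8234]
scalebot 310.0 172.5 [ 0.5611 -0.0031  0.2516] [ -6.5942  62.7473 251.6342]
ballside [-0.088  -0.088   0.3401]
```

```bash
python3 - <<'E'
from geo import *
for n,X in [('A pre-push',(-.1,.120,.2)),('home push',(-.034,.120,.047)),('end pre',(0,.25,.2)),('end home',(0,.2195,.047)),('x dir',(1,0,0)),]:
    print(n,d2w(X)-(np.r_[q[:2],0] if n=='x dir' else 0))
import colorsys
px=b['pixels'][130:200,290:340].astype(np.uint8); hsv=cv2.cvtColor(px,cv2.COLOR_RGB2HSV)
def rep(n,m):
    v,u=np.nonzero(m); X=np.array([w2d(P(b,x+290,y+130)) for x,y in zip(u,v)])*1e3
    for k in range(len(u)): print(n,u[k]+290,v[k]+130,px[v[k],u[k]],X[k].round(1))
H,S,V=hsv[...,0],hsv[...,1],hsv[...,2]
rep('red',((H<6)|(H>174))&(S>150)&(V>100))
rep('brass',(H>9)&(H<25)&(S>110)&(V>100))
E
```

```text
A pre-push [0.4556 0.0266 0.2   ]
home push [0.5192 0.0445 0.047 ]
end pre [0.5166 0.1789 0.2   ]
end home [0.5249 0.1495 0.047 ]
x dir [0.9625 0.2713 0.    ]
red 312 157 [221  35  31] [ -7.1  52.5 283. ]
red 311 158 [194  39  35] [ -8.1  59.8 285.1]
red 312 158 [194  24  25] [ -9.   56.8 283.6]
red 307 159 [140  34  32] [ -1.4  64.5 283.9]
red 310 159 [220  57  52] [ -6.2  60.6 282.8]
red 311 159 [202  25  23] [ -8.1  59.8 282.8]
red 312 159 [111  30  30] [ -8.5  55.9 280.5]
red 310 160 [164  36  39] [ -8.   64.8 283.3]
red 311 160 [134  23  21] [ -9.2  62.5 282.2]
brass 314 146 [162 123  58] [ -8.2  44.  304.3]
brass 315 146 [144 113  62] [ -9.7  42.6 303.9]
brass 312 147 [134 103  55] [ -6.1  49.4 304.5]
brass 313 147 [141 110  63] [ -7.2  47.  303.4]
brass 314 147 [157 120  57] [ -8.   43.8 301.8]
brass 315 147 [107  86  50] [ -9.4  41.8 301. ]
brass 312 148 [115  84  39] [ -5.6  48.2 301.4]
brass 313 148 [108  80  42] [ -7.6  47.9 301.7]
brass 314 148 [109  84  40] [ -9.2  46.4 301.2]
brass 312 149 [140 100  49] [ -6.   49.3 299.8]
brass 314 149 [101  76  37] [ -8.8  45.6 298.3]
brass 312 150 [109  81  43] [ -5.6  48.5 296.9]
```

>>> jog_arm(commands="1 0.05 0.16 0 0 0 0.0238; 1 0.05 0.16 0 0 0 0.0238; 1 0.05 0.16 0 0 0 0.0238; 1 0.05 0.16 0 0 0 0.0238; 1 0.05 0.16 0 0 0 0.0238", force=30)

```text
clock: 0.6
position: [0.2526, -0.3584, 0.2265]
ee_rot: [3.033, -0.82, -0.001]
force: [1.5, -0.8, 0.7]
width: 0.617
```

```bash
python3 -c "
from h import *
s=status.observe();print(s['joints'],s['position'],s['ee_rot'],s['width'])"
```

```text
[ 1.0376331   0.14644239 -0.22788521  1.98593777  0.03909635  1.01356753
  0.26313219] [ 0.25263059 -0.35840037  0.22649544] [ 3.03260216e+00 -8.20196253e-01 -5.42140092e-04] 0.6168290081496922
```

>>> jog_arm(commands="1 0.068 0.128 0 0 0 0.0128; 1 0.068 0.128 0 0 0 0.0128; 1 0.068 0.128 0 0 0 0.0128; 1 0.068 0.128 0 0 0 0.0128; 1 0.068 0.128 0 0 0 0.0128")

```text
clock: 1.1
position: [0.3548, -0.1668, 0.2268]
ee_rot: [3.135, -0.203, 0.0]
force: [0.8, -0.6, -0.1]
width: 0.177
```

>>> jog_arm(commands="1 0.068 0.128 0 0 0 0.0128; 1 0.068 0.128 0 0 0 0.0128; 1 0.068 0.128 0 0 0 0.0128; 1 0.068 0.128 0 0 0 0.0128; 1 0.068 0.128 0 0 0 0.0128")

```text
clock: 1.6
position: [0.4569, 0.025, 0.2267]
ee_rot: [3.112, 0.427, 0.0]
force: [0.9, -0.7, 0.1]
width: 0.005
```

>>> jog_arm(commands="1 0 0 -0.1 0 0 0; 1 0 0 -0.1 0 0 0; 1 0 0 0 0 0 0; 1 0 0 0 0 0 0; 1 0 0 0 0 0 0")

```text
clock: 2.1
position: [0.4573, 0.0234, 0.1681]
ee_rot: [3.113, 0.422, 0.003]
force: [0.2, -0.8, 0.7]
width: 0.005
```

```bash
cat > st.py <<'E'
from geo import *
s=status.observe();r=s['ee_rot']
print('t',s['clock'],'j',s['joints'],'\nW',s['position'],'drill mm',w2d(s['position'])*1e3,'rot',r,'head',np.degrees(2*np.arctan2(r[1],r[0])),'drillyaw',np.degrees(q[2]))
print('F drill',w2d(s['force']+np.r_[q[:2],0]),'w',s['width']*92)
E
python3 st.py; python3 -c "
from h import *
a=snap('top','top1'); crop(a,245,405,120,240,5,'top1c')"
```

```text
t 2.1 j [ 0.3775  0.3059 -0.665   2.0012  0.2383  0.9091 -0.143 ] 
W [0.4573 0.0234 0.1681] drill mm [-99.2596 116.4726 168.0523] rot [3.1129 0.4218 0.0027] head 15.433164978539516 drillyaw 15.741489493832049
F drill [ 0.0081 -0.8578  0.7278] w 0.4750468473146596
```

View pics/top1c.png

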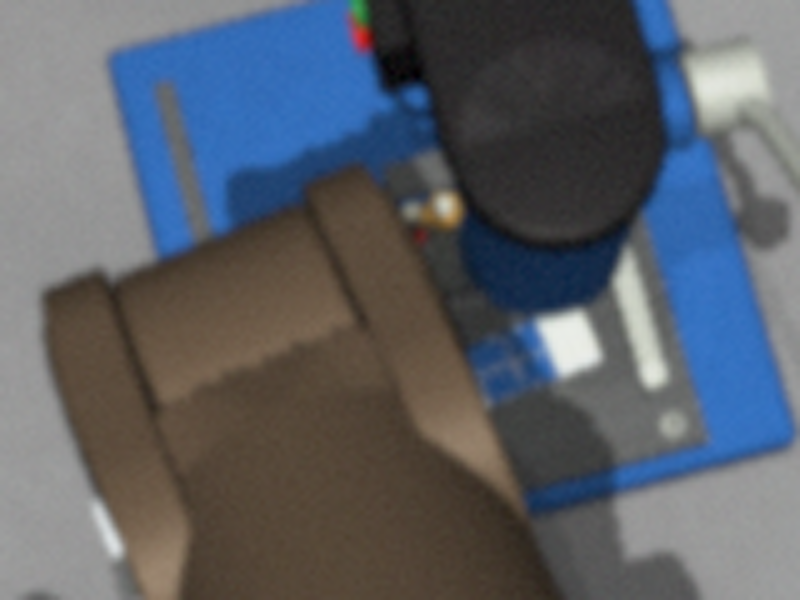

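The pushing position is clear, but the wrist is near the scale. I'll shift 24 mm further left and then descend.

>>> jog_arm(commands="1 -0.022 0.077 0 0 0 0; 1 0 0 -0.134 0 0 0; 1 0 0 -0.134 0 0 0; 1 0 0 -0.135 0 0 0; 1 0 0 0 0 0 0")

```text
clock: 2.65
position: [0.4478, 0.0458, 0.0433]
ee_rot: [3.113, 0.422, -0.009]
force: [-0.7, -0.2, 0.3]
width: 0.003
```

```bash
python3 st.py; python3 -c "
from h import *
a=snap('side','side1'); crop(a,200,440,60,340,2,'side1c')"
```

```text
t 2.65 j [ 0.2157  0.4873 -0.563   2.1426  0.437   0.6296 -0.3858] 
W [0.4478 0.0458 0.0433] drill mm [-102.3616  140.5599   43.3377] rot [ 3.1129  0.4223 -0.0087] head 15.4513382516637 drillyaw 15.741489493832049
F drill [-0.7579 -0.0223  0.3297] w 0.28171769646311945
```

View pics/side1c.png

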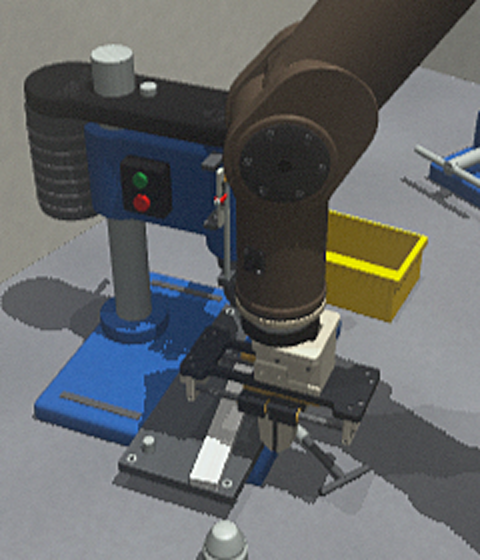

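The closed fingers stand just in front of the bar near its middle. I'll raise the tip slightly and push along drill +x.

>>> jog_arm(commands="1 0 0 0.01 0 0 0; 1 0.032 0.009 0 0 0 0; 1 0.032 0.009 0 0 0 0; 1 0.032 0.009 0 0 0 0; 1 0.032 0.009 0 0 0 0")

```text
clock: 3.2
position: [0.4895, 0.0576, 0.0494]
ee_rot: [3.113, 0.422, 0.001]
force: [-4.7, -0.6, 5.5]
width: 0.004
```

>>> jog_arm(commands="1 0.016 0.0045 0 0 0 0; 1 0.016 0.0045 0 0 0 0; 1 0.016 0.0045 0 0 0 0; 1 0 0 0 0 0 0; 1 0 0 0 0 0 0")

```text
clock: 3.7
position: [0.5032, 0.0618, 0.0491]
ee_rot: [3.113, 0.423, -0.0]
force: [-3.1, -0.1, 6.8]
width: 0.004
```

```bash
python3 st.py; python3 - <<'E'
from h import *
from geo import *
c=snap('side','side2'); z=c['z_map']; v,u=np.mgrid[0:400,0:640]
r=np.stack([u,v,np.ones_like(u)],-1)@np.linalg.inv(c['camera_matrix']).T*z[...,None]
X=(r-c['t'])@c['R']; D=np.array((X[...,:2]-q[:2])@R2(q[2]))
px=c['pixels'].astype(int); m=(abs(X[...,2]-.054)<.004)&(px.min(-1)>140)&(abs(D[...,0])<.1)&(D[...,1]>-.06)&(D[...,1]<.26)
print(m.sum(),D[m].min(0),D[m].max(0))
for y in np.arange(.0,.23,.02):
    k=m&(abs(D[...,1]-y)<.01)
    if k.sum()>3: print(y,k.sum(),D[k][:,0].min(),D[k][:,0].max())
E
```

```text
t 3.7 j [ 0.1861  0.5427 -0.5569  2.0104  0.4344  0.7058 -0.3731] 
W [0.5032 0.0618 0.0491] drill mm [-44.7062 140.944   49.1299] rot [ 3.113   0.4229 -0.0001] head 15.474063458730983 drillyaw 15.741489493832049
F drill [-3.0055  0.7771  6.8454] w 0.34808211854757554
287 [-0.0395  0.1284] [0.0238 0.2228]
0.14 7 -0.011608547710178385 -0.007690655658631851
0.16 5 -0.03286491015586878 -0.009758943673843973
0.18 94 -0.03759767572008053 -0.008690312105590584
0.2 101 -0.03842135227317901 0.023821765087472264
0.22 79 -0.03949940301920564 -0.009412679337515979
```

>>> jog_arm(commands="1 0.016 0.0045 0 0 0 0; 1 0.016 0.0045 0 0 0 0; 1 0.016 0.0045 0 0 0 0; 1 0.016 0.0045 0 0 0 0; 1 0 0 0 0 0 0")

```text
clock: 4.25
position: [0.5222, 0.0669, 0.0489]
ee_rot: [3.113, 0.422, -0.001]
force: [-3.3, -2.2, 6.0]
width: 0.007
```

>>> jog_arm(commands="1 0.006 0.0017 0 0 0 0; 1 0.006 0.0017 0 0 0 0; 1 0 0 0 0 0 0; 1 0 0 0 0 0 0; 1 0 0 0 0 0 0")

```text
clock: 4.75
position: [0.5234, 0.0668, 0.0488]
ee_rot: [3.111, 0.422, -0.007]
force: [-10.8, -4.3, 13.1]
width: 0.005
```

```bash
python3 st.py; cat > bar.py <<'E'
import sys
from geo import *
c=snap(sys.argv[1],sys.argv[2]); z=c['z_map']; v,u=np.mgrid[0:400,0:640]
r=np.stack([u,v,np.ones_like(u)],-1)@np.linalg.inv(c['camera_matrix']).T*z[...,None]
X=(r-c['t'])@c['R']; D=np.array((X[...,:2]-q[:2])@R2(q[2]))
px=c['pixels'].astype(int); m=(abs(X[...,2]-.054)<.006)&(px.min(-1)>130)&(abs(D[...,0])<.1)&(D[...,1]>-.06)&(D[...,1]<.26)
print(m.sum(),D[m].min(0),D[m].max(0))
for y in np.arange(-.06,.23,.02):
    k=m&(abs(D[...,1]-y)<.01)
    if k.sum()>3: print(round(y,2),k.sum(),D[k][:,0].min(),D[k][:,0].max())
E
python3 bar.py side side3
```

```text
t 4.75 j [ 0.1721  0.5699 -0.5512  1.9568  0.435   0.7386 -0.3683] 
W [0.5234 0.0668 0.0488] drill mm [-23.8245 140.2806  48.7762] rot [ 3.1111  0.422  -0.0074] head 15.450190296515123 drillyaw 15.741489493832049
F drill [-11.566   -1.2525  13.0719] w 0.4748649213755904
312 [-0.0183 -0.0539] [0.0267 0.2232]
-0.04 4 -0.01833832349405514 -0.010318296250579215
0.14 9 0.006435600621801741 0.013318062419867587
0.16 8 -0.013810141133530048 0.012076350973227436
0.18 100 -0.015850786967956904 0.01383174486510483
0.2 118 -0.015375267145056212 0.026664744268113515
0.22 70 -0.014738011217893492 0.014571645408364697
```

Bar is against both rear pins (edges at about ±15 mm, force step 11 N). Its left end is at y≈223 and needs to reach 210, so next I push on the left end.

>>> jog_arm(commands="1 -0.048 -0.0136 0 0 0 0; 1 0 0 0.13 0 0 0; 1 0 0 0.13 0 0 0; 1 0.007 0.135 0 0 0 0; 1 0.007 0.135 0 0 0 0")

```text
clock: 5.3
position: [0.5172, 0.1445, 0.1283]
ee_rot: [3.114, 0.416, 0.005]
force: [-0.2, 0.1, 0.1]
width: 0.001
```

>>> jog_arm(commands="1 0.007 0.135 0 0 0 0; 1 0 0 0 0 0 0; 1 0 0 -0.13 0 0 0; 1 0 0 -0.13 0 0 0; 1 0 0 0 0 0 0")

```text
clock: 5.8
position: [0.5148, 0.1835, 0.0448]
ee_rot: [3.111, 0.423, -0.012]
force: [-0.8, 0.0, -0.2]
width: 0.003
```

```bash
python3 st.py;python3 bar.py top top2
```

```text
t 5.8 j [-0.0404  0.6034 -0.5601  1.91    0.45    0.7635 -0.5851] 
W [0.5148 0.1835 0.0448] drill mm [ -0.5061 254.8952  44.773 ] rot [ 3.1108  0.4228 -0.0118] head 15.479915916793546 drillyaw 15.741489493832049
F drill [-0.7369  0.2565 -0.1851] w 0.24953250973086813
655 [-0.0537 -0.0529] [0.0148 0.1431]
-0.06 9 -0.05138342927146995 0.006752267043116565
-0.04 90 -0.05374292015444899 0.01155774570191472
-0.02 28 -0.0178678144806462 -0.007543722089266743
0.04 85 -0.01667619036298819 0.012149333062532882
0.06 103 -0.01661616661264379 0.013382619642527543
0.08 102 -0.01588472144024566 0.01331783584567023
0.1 104 -0.015911422595074456 0.01373193253495934
0.12 102 -0.016009388409257707 0.013575750820922217
0.14 32 -0.007201484633280677 0.014826693538772622
```

>>> jog_arm(commands="1 0 0 0.01 0 0 0; 1 0.009 -0.032 0 0 0 0; 1 0.009 -0.032 0 0 0 0; 1 0.0045 -0.016 0 0 0 0; 1 0.0045 -0.016 0 0 0 0")

```text
clock: 6.35
position: [0.5262, 0.1559, 0.0526]
ee_rot: [-3.113, -0.421, -0.002]
force: [-0.8, 2.4, 1.6]
width: 0.005
```

>>> jog_arm(commands="1 0.0018 -0.0064 0 0 0 0; 1 0.0018 -0.0064 0 0 0 0; 1 0 0 0 0 0 0; 1 0 0 0 0 0 0; 1 0 0 0 0 0 0")

```text
clock: 6.85
position: [0.5264, 0.1525, 0.0517]
ee_rot: [3.113, 0.423, -0.001]
force: [-0.2, 0.6, 0.2]
width: 0.005
```

```bash
python3 st.py
```

```text
t 6.85 j [ 0.0252  0.5926 -0.5663  1.9079  0.4459  0.7687 -0.5212] 
W [0.5264 0.1525 0.0517] drill mm [  2.307  221.9799  51.6607] rot [ 3.1127  0.4229 -0.0007] head 15.474124852333015 drillyaw 15.741489493832049
F drill [-0.0366  0.6441  0.167 ] w 0.43912071716297607
```

>>> jog_arm(commands="1 0 0 -0.013 0 0 0; 1 0.0018 -0.0064 0 0 0 0; 1 0.0009 -0.0032 0 0 0 0; 1 0 0 0 0 0 0; 1 0 0 0 0 0 0")

```text
clock: 7.35
position: [0.5269, 0.1512, 0.0479]
ee_rot: [-3.111, -0.424, 0.0]
force: [-1.9, 4.4, -0.6]
width: 0.005
```

>>> jog_arm(commands="1 0.0009 -0.0032 0 0 0 0; 1 0.0009 -0.0032 0 0 0 0; 1 0 0 0 0 0 0; 1 0 0 0 0 0 0; 1 0 0 0 0 0 0")

```text
clock: 7.85
position: [0.5271, 0.1512, 0.0481]
ee_rot: [-3.108, -0.426, -0.0]
force: [-2.2, 9.3, -1.2]
width: 0.009
```

```bash
python3 st.py;python3 bar.py top top3; python3 bar.py side side4
```

```text
t 7.85 j [ 0.0305  0.5981 -0.5663  1.9107  0.4484  0.7593 -0.5161] 
W [0.5271 0.1512 0.0481] drill mm [  2.6101 220.4702  48.0718] rot [-3.1084 -0.4261 -0.0003] head -344.38766642449434 drillyaw 15.741489493832049
F drill [ 0.3858  9.5603 -1.2362] w 0.7978904125982986
501 [-0.0535 -0.0517] [0.013  0.1015]
-0.06 12 -0.051215648476504436 0.008335956269124917
-0.04 116 -0.0535187154915554 0.011605578579450108
-0.02 12 -0.01607916135125034 -0.00926962683717418
0.02 45 -0.01639590128712318 0.010076354722292182
0.04 101 -0.016876983000469317 0.012055579240985222
0.06 104 -0.0164677775513643 0.01245809524709318
0.08 90 -0.01628169299153186 0.012982557151795113
0.1 21 -0.002503026866335331 0.012712439047508711
301 [-0.0519 -0.0539] [0.0119 0.2075]
-0.06 10 -0.05029756598673599 0.008372244391677396
-0.04 66 -0.0519102574036053 0.011323657240666854
-0.02 7 0.003308282745930565 0.00985456416749392
0.02 9 -0.01631501611073186 0.01100512691106647
0.04 31 -0.01774689542072064 0.011726734649222817
0.06 76 -0.017503887267285446 0.011934282944788085
0.08 61 -0.017561603089928032 0.010626668388504033
0.1 9 -0.01634050049925292 -0.0020760594721084985
0.16 14 -0.016081753048217323 -0.0026327916667036404
0.18 15 -0.016179967747212295 -0.0031531660150559402
```

>>> jog_arm(commands="1 -0.011 0.039 0 0 0 0; 1 0 0 0.13 0 0 0; 1 0 0 0.13 0 0 0; 1 -0.023 -0.113 0 0 0 0; 1 -0.023 -0.113 0 0 0 0")

```text
clock: 8.45
position: [0.5115, 0.0922, 0.1273]
ee_rot: [3.112, 0.426, 0.005]
force: [0.5, -0.7, -0.3]
width: 0.003
```

>>> jog_arm(commands="1 -0.023 -0.113 0 0 0 0; 1 0 0 0 0 0 0; 1 0 0 -0.13 0 0 0; 1 0 0 -0.125 0 0 0; 1 0 0 0 0 0 0")

```text
clock: 8.95
position: [0.501, 0.0574, 0.046]
ee_rot: [3.113, 0.423, -0.011]
force: [-0.7, 0.1, 0.1]
width: 0.003
```

```bash
python3 st.py
```

```text
t 8.95 j [ 0.1991  0.5498 -0.5648  2.0123  0.4429  0.7086 -0.3737] 
W [0.501  0.0574 0.046 ] drill mm [-47.9845 137.2963  46.0043] rot [ 3.1126  0.4233 -0.011 ] head 15.487240948722064 drillyaw 15.741489493832049
F drill [-0.6982  0.2598  0.0617] w 0.28842040475710484
```

>>> jog_arm(commands="1 0.032 0.009 0 0 0 0; 1 0.032 0.009 0 0 0 0; 1 0.0064 0.0018 0 0 0 0; 1 0.0064 0.0018 0 0 0 0; 1 0.0064 0.0018 0 0 0 0")

```text
clock: 9.45
position: [0.5276, 0.0647, 0.0508]
ee_rot: [3.112, 0.423, -0.004]
force: [-15.2, -3.3, 20.7]
width: 0.002
```

>>> jog_arm(commands="1 0.0032 0.0009 0 0 0 0; 1 0.0032 0.0009 0 0 0 0; 1 0 0 0 0 0 0; 1 0 0 0 0 0 0; 1 0 0 0 0 0 0")

```text
clock: 9.95
position: [0.5277, 0.0647, 0.0508]
ee_rot: [3.111, 0.423, -0.008]
force: [-17.8, -3.0, 21.9]
width: 0.003
```

```bash
python3 st.py; python3 bar.py side side5
```

```text
t 9.95 j [ 0.1841  0.5745 -0.5625  1.9449  0.4408  0.7512 -0.3662] 
W [0.5277 0.0647 0.0508] drill mm [-20.2791 137.0926  50.7935] rot [ 3.1107  0.4228 -0.0079] head 15.479166538193494 drillyaw 15.741489493832049
F drill [-17.914    1.8959  21.9373] w 0.3031740830381536
261 [-0.019  -0.0544] [0.026  0.2111]
-0.04 8 -0.018014281160833857 -0.010466013657677978
0.16 25 -0.01403633566428363 0.0146609564699358
0.18 106 -0.015156288802296962 0.014763878943221561
0.2 114 -0.01547748502644904 0.02596767413046767
```

Bar reads home (edges ±15 mm, left end y≈211). I'll retreat, rise and turn the jaws across the lever, and fit the ball position from the first images.

>>> jog_arm(commands="1 -0.08 -0.0226 0 0 0 0; 1 -0.14 -0.04 0.02 0 0 0; 1 -0.08 -0.03 0.14 0 0 0; -1 0 0 0.16 0 0 -0.0235; -1 0 0 0.16 0 0 -0.0235")

```text
clock: 10.5
position: [0.4402, 0.0378, 0.1961]
ee_rot: [-3.141, 0.048, -0.001]
force: [2.3, -0.3, 0.4]
width: 0.131
```

>>> jog_arm(commands="-1 0 0 0.16 0 0 -0.0235; -1 0 0 0.16 0 0 -0.0235; -1 0 0 0.16 0 0 -0.0235; -1 0 0 0.16 0 0 -0.0235; -1 0 0 0.16 0 0 -0.0235")

```text
clock: 11.0
position: [0.4403, 0.0381, 0.437]
ee_rot: [-2.911, 1.178, -0.005]
force: [0.5, 0.7, -0.5]
width: 0.564
```

```bash
python3 st.py; python3 bar.py top top4; python3 - <<'E'
from geo import *
L=[]
for f in ['top0','side0']:
    c=load(f); z=c['z_map']; v,u=np.mgrid[0:400,0:640]
    r=np.stack([u,v,np.ones_like(u)],-1)@np.linalg.inv(c['camera_matrix']).T*z[...,None]
    X=(r-c['t'])@c['R']; m=(np.linalg.norm(X-[.53,-.18,.331],axis=-1)<.03)&(c['pixels'].max(-1)<70)
    Q=X[m]; g=least_squares(lambda p:np.linalg.norm(Q-p,axis=1)-.014,[.53,-.18,.33],loss='soft_l1',f_scale=.002)
    v,u=np.nonzero(m); uc,vc=(u.min()+u.max())/2,(v.min()+v.max())/2
    print(f,m.sum(),g.x,w2d(g.x),np.abs(g.fun).mean(),'silh@z',u.min(),u.max(),v.min(),v.max(),onz(c,uc,vc,.3314))
E
```

```text
t 11.0 j [ 0.332   0.0603 -0.5677  1.5684  0.0333  1.5194 -1.0054] 
W [0.4403 0.0381 0.437 ] drill mm [-111.656   135.2441  437.0161] rot [-2.9113  1.1779 -0.0046] head 315.9426993317147 drillyaw 15.741489493832049
F drill [ 0.6399  0.5631 -0.4837] w 51.91863110582828
139 [-0.0534 -0.0513] [0.0117 0.0601]
-0.06 9 -0.04352697006417122 0.006598724848245408
-0.04 107 -0.05339125905655391 0.011739911630731703
-0.02 17 -0.013526864351341273 -0.005757872371044419
0.06 6 -0.001758558437297837 0.0035976698553114835
top0 150 [ 0.5316 -0.1802  0.3318] [-0.083  -0.0997  0.3318] 0.0009932067677155877 silh@z 415 428 172 185 [ 0.5308 -0.1797  0.3314]
side0 132 [ 0.5317 -0.1818  0.3333] [-0.0833 -0.1012  0.3333] 0.0012104903727397248 silh@z 362 379 103 117 [ 0.5345 -0.1781  0.3314]
```

>>> jog_arm(commands="-1 0.0607 -0.146 0 0 0 -0.0168; -1 0.0607 -0.146 0 0 0 -0.0168; -1 0.0607 -0.146 0 0 0 -0.0168; -1 0.0607 -0.146 0 0 0 -0.0168; -1 0.0607 -0.146 0 0 0 -0.0168")

```text
clock: 11.55
position: [0.5324, -0.1829, 0.4348]
ee_rot: [-2.505, 1.894, -0.004]
force: [0.1, 0.5, 0.5]
width: 0.988
```

>>> jog_arm(commands="-1 0 0 0 0 0 0; -1 0 0 0 0 0 0; -1 0 0 -0.1 0 0 0; -1 0 0 0 0 0 0; -1 0 0 0 0 0 0")

```text
clock: 12.05
position: [0.5316, -0.1801, 0.4045]
ee_rot: [-2.511, 1.888, -0.0]
force: [0.0, -0.0, 0.2]
width: 1.004
```

```bash
python3 st.py; python3 bar.py side side6; python3 bar.py top top5
```

```text
t 12.05 j [ 0.4997  0.2677 -0.361   1.3981  0.0937  1.4925 -1.146 ] 
W [ 0.5316 -0.1801  0.4045] drill mm [-83.0069 -99.6159 404.4816] rot [-2.511   1.8877 -0.0002] head 286.1301071587073 drillyaw 15.741489493832049
F drill [ 0.0028 -0.0498  0.2077] w 92.33070119745854
922 [-0.016  -0.0453] [0.0246 0.2117]
-0.04 38 -0.01423637594721122 0.012428490817251735
-0.02 30 -0.014071369891313619 0.008674709485853407
0.02 48 -0.014260516942146131 0.014907258345666889
0.04 77 -0.014806139606483543 0.015564353030948167
0.06 72 -0.014942005752312536 0.01463847448040574
0.08 83 -0.015378720320293696 0.015440164684599859
0.1 86 -0.015258365364266661 0.015558843621963818
0.12 86 -0.014570728903787746 0.015130436586002117
0.14 93 -0.014999953325538506 0.014451174396732852
0.16 95 -0.015169501043675862 0.015301380441947563
0.18 101 -0.014896530549416599 0.014785023056913938
0.2 109 -0.015959137092954975 0.024613983211174424
1090 [-0.0504 -0.0494] [0.0268 0.2109]
-0.04 41 -0.05042786629347768 0.0050606163268963915
-0.02 16 -0.013514586791378746 -0.005211243589517373
0.02 56 -0.01353866842857243 0.01393812134732851
0.04 97 -0.014245668947031538 0.015667253981064777
0.06 107 -0.013843502546459467 0.016141617512178737
0.08 105 -0.014190266406691488 0.016739456335010235
0.1 108 -0.014358583271770966 0.016266374046240394
0.12 108 -0.01422477610502986 0.016406792848569857
0.14 107 -0.013884021279150161 0.016798341115465725
0.16 105 -0.014276632290748539 0.01658720745244498
0.18 111 -0.014234918251963592 0.017615312591054488
0.2 126 -0.014685219530260838 0.026796097690467247
```

Bar is parallel with edges ±15 mm, its left end at ~211 mm and flush with the pins. I'll descend over the ball and grip it.

>>> jog_arm(commands="-1 0 0 -0.1 0 0 0; -1 0 0 -0.1 0 0 0; -1 0 0 -0.1 0 0 0; -1 0 0 0 0 0 0; -1 0 0 0 0 0 0")

```text
clock: 12.65
position: [0.5324, -0.1813, 0.315]
ee_rot: [-2.509, 1.89, -0.001]
force: [0.9, 0.2, 1.1]
width: 0.999
```

>>> jog_arm(commands="0.7 0 0 0 0 0 0; 0.75 0 0 0 0 0 0; 0.8 0 0 0 0 0 0; 0.8 0 0 0 0 0 0; 1 0 0 0 0 0 0", force=45)

```text
clock: 13.15
position: [0.532, -0.1814, 0.3137]
ee_rot: [-2.509, 1.891, -0.001]
force: [-0.8, -0.9, -0.4]
width: 0.612
```

>>> jog_arm(commands="1 0 0 0 0 0 0; 1 0 0 0 0 0 0; 1 0 0 0 0 0 0; 1 0 0 0 0 0 0; 1 0 0 0 0 0 0")

```text
clock: 13.65
position: [0.5318, -0.1812, 0.3134]
ee_rot: [-2.509, 1.89, 0.0]
force: [-0.9, 0.8, 1.0]
width: 0.28
```

```bash
python3 st.py; python3 - <<'E'
from geo import *
c=snap('side','side7')
A=cv2.resize(c['pixels'][135:185,290:340,::-1],None,fx=8,fy=8,interpolation=cv2.INTER_CUBIC)
B=cv2.resize(c['pixels'][200:250,300:350,::-1],None,fx=8,fy=8,interpolation=cv2.INTER_CUBIC)
cv2.imwrite('pics/s7.png',np.hstack([A,B]))
E
```

```text
t 13.65 j [ 0.5067  0.3015 -0.3631  1.5714  0.1099  1.2891 -1.1633] 
W [ 0.5318 -0.1812  0.3134] drill mm [ -83.0253 -100.6738  313.4118] rot [-2.5092  1.8903  0.0005] head 286.01404612235234 drillyaw 15.741489493832049
F drill [-0.6924  1.0101  1.0174] w 25.738817152953228
```

View pics/s7.png

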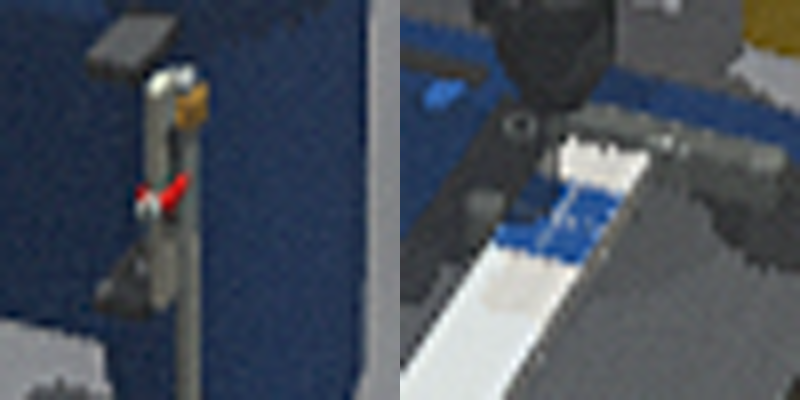

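The crop shows the bar's right end against the end stop, and the red marker well below the brass pointer. Next I'll check the grip width and plan the arc.

>>> jog_arm(commands="1 0 0 0 0 0 0; 1 0 0 0 0 0 0; 1 0 0 0 0 0 0; 1 0 0 0 0 0 0; 1 0 0 0 0 0 0")

```text
clock: 14.2
position: [0.5318, -0.1812, 0.3134]
ee_rot: [-2.509, 1.89, 0.001]
force: [-2.0, 2.8, -0.2]
width: 0.285
```

```bash
python3 st.py; python3 - <<'E'
from geo import *
f=lambda t:np.array([.032-.15*np.cos(np.radians(40)-t),.235+.15*np.sin(np.radians(40)-t)])
for k in range(11):
    t=.1*k; d=f(t+.1)-f(t); w=R2(q[2])@[d[0],0]
    print(round(t,2),'->',round(t+.1,2),np.r_[w,d[1]]/.3, f(t+.1))
E
```

```text
t 14.2 j [ 0.5067  0.3016 -0.3631  1.5714  0.1098  1.2891 -1.1633] 
W [ 0.5318 -0.1812  0.3134] drill mm [ -83.0318 -100.7021  313.3892] rot [-2.5092  1.8903  0.0005] head 286.01410324969197 drillyaw 15.741489493832049
F drill [-1.1563  3.2099 -0.237 ] w 26.19797725795482
0.0 -> 0.1 [-0.029  -0.0082 -0.0398] [-0.092   0.3195]
0.1 -> 0.2 [-0.0251 -0.0071 -0.0427] [-0.0998  0.3067]
0.2 -> 0.3 [-0.0208 -0.0059 -0.045 ] [-0.1063  0.2932]
0.3 -> 0.4 [-0.0164 -0.0046 -0.047 ] [-0.1114  0.2791]
0.4 -> 0.5 [-0.0118 -0.0033 -0.0484] [-0.1151  0.2645]
0.5 -> 0.6 [-0.0071 -0.002  -0.0494] [-0.1173  0.2497]
0.6 -> 0.7 [-0.0023 -0.0007 -0.0499] [-0.118   0.2347]
0.7 -> 0.8 [ 0.0025  0.0007 -0.0499] [-0.1172  0.2197]
0.8 -> 0.9 [ 0.0073  0.0021 -0.0494] [-0.115   0.2049]
0.9 -> 1.0 [ 0.012   0.0034 -0.0484] [-0.1112  0.1904]
1.0 -> 1.1 [ 0.0166  0.0047 -0.0469] [-0.106   0.1763]
```

>>> jog_arm(commands="1 -0.0145 -0.004 -0.02 0 0 0; 1 -0.0145 -0.004 -0.02 0 0 0; 1 -0.0125 -0.0035 -0.0215 0 0 0; 1 -0.0125 -0.0035 -0.0215 0 0 0; 1 0 0 0 0 0 0")

```text
clock: 14.7
position: [0.5157, -0.1858, 0.2886]
ee_rot: [-2.509, 1.89, -0.001]
force: [-1.4, 2.6, 5.1]
width: 0.278
```

```bash
python3 st.py
```

```text
t 14.7 j [ 0.5275  0.2917 -0.3623  1.6458  0.1085  1.223  -1.1492] 
W [ 0.5157 -0.1858  0.2886] drill mm [ -99.8138 -100.8038  288.6261] rot [-2.5086  1.8904 -0.0011] head 285.99881907025895 drillyaw 15.741489493832049
F drill [-0.6522  2.9222  5.1203] w 25.59997636061552
```

The ball follows and the spring pulls with about 5 N. Continue the arc to 0.8 rad.

>>> jog_arm(commands="1 -0.0208 -0.0059 -0.045 0 0 0; 1 -0.0164 -0.0046 -0.047 0 0 0; 1 -0.0118 -0.0033 -0.0484 0 0 0; 1 -0.0071 -0.002 -0.0494 0 0 0; 1 0 0 0 0 0 0")

```text
clock: 15.2
position: [0.4988, -0.1906, 0.2309]
ee_rot: [2.509, -1.89, -0.001]
force: [-1.4, 1.6, 5.1]
width: 0.282
```

>>> jog_arm(commands="1 -0.0023 -0.0007 -0.0499 0 0 0; 1 0.0025 0.0007 -0.0499 0 0 0; 1 0 0 0 0 0 0; 1 0 0 0 0 0 0; 1 0 0 0 0 0 0")

```text
clock: 15.7
position: [0.4988, -0.1907, 0.2027]
ee_rot: [2.509, -1.89, -0.001]
force: [-3.3, 3.1, 6.2]
width: 0.284
```

```bash
python3 st.py; cat > mk.py <<'E'
import sys
from geo import *
def meas(c):
    px=c['pixels'][135:185,295:330]; hsv=cv2.cvtColor(px,cv2.COLOR_RGB2HSV).astype(int); H,S,V=[hsv[...,i] for i in range(3)]
    o=[]
    for n,m in (('red',((H<6)|(H>174))&(S>150)&(V>100)),('brass',(H>9)&(H<25)&(S>90)&(V>85))):
        v,u=np.nonzero(m); X=np.array([w2d(P(c,x+295,y+135)) for x,y in zip(u,v)])*1e3
        k=(X[:,1]<80)&(X[:,1]>30)&(abs(X[:,0]+8)<12); o+=[k.sum(),u[k].mean()+295,v[k].mean()+135,*np.median(X[k],0),X[k,2].min(),X[k,2].max()]
    return np.array(o)
if __name__=='__main__':
    for f in ('side0','side6','side7'): print(f,meas(load(f)))
    cs=[snap('side','m%s%d'%(sys.argv[1],i)) for i in range(3)]
    for c in cs: print('now',meas(c))
    cv2.imwrite('pics/m%s.png'%sys.argv[1],cv2.resize(np.mean([c['pixels'] for c in cs],0)[135:185,290:340,::-1],None,fx=10,fy=10,interpolation=cv2.INTER_CUBIC))
E
python3 mk.py a
```

```text
t 15.7 j [ 0.5392  0.3391 -0.3558  1.8038  0.1366  1.0232 -1.1608] 
W [ 0.4988 -0.1907  0.2027] drill mm [-117.4435 -100.8704  202.741 ] rot [ 2.5086 -1.8902 -0.0006] head -73.99494793198649 drillyaw 15.741489493832049
F drill [-2.3085  3.8281  6.2142] w 26.14340939398658
side0 [  9.     310.6667 158.7778  -8.0686  59.8427 282.9913 280.5452 285.0734
  16.     313.5    148.      -8.0982  46.7071 301.2924 296.8721 304.4858]
side6 [  9.     310.6667 158.7778  -7.591   60.1632 282.9199 280.4249 284.3323
  16.     313.5625 148.0625  -7.7508  45.0698 300.7581 295.0364 304.7246]
side7 [ 10.     310.3    158.7     -7.9484  59.5962 282.8323 280.5637 284.8087
  17.     313.5294 148.1176  -8.1035  45.7928 300.3662 295.8611 304.6571]
now [ 11.     310.5455 158.5455  -7.4     60.4491 283.04   281.5988 284.6054
  17.     313.7059 153.8235  -8.1964  47.0803 287.343  282.1812 291.4243]
now [ 10.     310.9    158.6     -7.9421  59.9156 283.4197 282.1382 284.4426
  16.     313.8125 153.875   -8.3396  45.4004 286.7855 281.3408 291.3215]
now [ 10.     310.9    158.6     -7.8552  58.8081 283.1889 279.607  285.0046
  16.     313.6875 153.6875  -8.285   46.2838 286.848  283.1612 290.8969][ WARN:0@4.603] global loadsave.cpp:1063 imwrite_ Unsupported depth image for selected encoder is fallbacked to CV_8U.
```

View pics/ma.png

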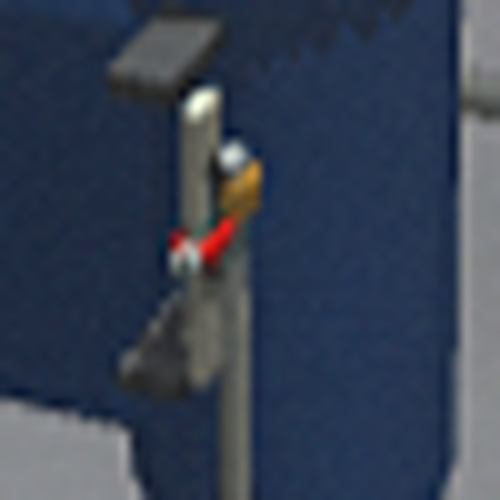

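>>> jog_arm(commands="1 0.004 0.001 -0.028 0 0 0; 1 0.004 0.001 -0.028 0 0 0; 1 0.009 0.0027 -0.0388 0 0 0; 1 0 0 0 0 0 0; 1 0 0 0 0 0 0")

```text
clock: 16.35
position: [0.5038, -0.1892, 0.1741]
ee_rot: [2.509, -1.89, -0.001]
force: [-4.1, 2.6, 4.9]
width: 0.279
```

```bash
python3 st.py; python3 mk.py b 2>/dev/null; python3 - <<'E'
from geo import *
c=load('mb0'); z=c['z_map']; v,u=np.mgrid[0:400,0:640]
r=np.stack([u,v,np.ones_like(u)],-1)@np.linalg.inv(c['camera_matrix']).T*z[...,None]
X=(r-c['t'])@c['R']; D=(X[...,:2]-q[:2])@R2(q[2])
k=(D[...,0]>-.03)&(D[...,0]<.04)&(abs(D[...,1])<.04)&(abs(X[...,2]-.349)<.012); print('cover z',k.sum(),np.median(X[k],0))
k=(abs(D[...,0])<.012)&(D[...,1]>.05)&(D[...,1]<.2)&(abs(X[...,2]-.054)<.012); print('bar z',k.sum(),np.median(X[k],0))
g=json=s0=status.observe()['position']; zb=g[2]+.019; th=np.radians(40)-np.arcsin((zb-.235)/.15); print('theta',th,th*18)
px=c['pixels'][135:185,295:330]; hsv=cv2.cvtColor(px,cv2.COLOR_RGB2HSV).astype(int); H,S,V=[hsv[...,i] for i in range(3)]
for n,m in (('red',((H<6)|(H>174))&(S>150)&(V>100)),('brass',(H>9)&(H<25)&(S>90)&(V>85))):
    for y,x in zip(*np.nonzero(m)): print(n,x+295,y+135,(w2d(P(c,x+295,y+135))*1e3).round(1))
E
```

```text
t 16.35 j [ 0.5267  0.3754 -0.351   1.8297  0.1544  0.9639 -1.1817] 
W [ 0.5038 -0.1892  0.1741] drill mm [-112.172  -100.8573  174.139 ] rot [ 2.5086 -1.8901 -0.001 ] head -73.99101045214657 drillyaw 15.741489493832049
F drill [-3.2755  3.6266  4.943 ] w 25.633300117633954
side0 [  9.     310.6667 158.7778  -8.0686  59.8427 282.9913 280.5452 285.0734
  16.     313.5    148.      -8.0982  46.7071 301.2924 296.8721 304.4858]
side6 [  9.     310.6667 158.7778  -7.591   60.1632 282.9199 280.4249 284.3323
  16.     313.5625 148.0625  -7.7508  45.0698 300.7581 295.0364 304.7246]
side7 [ 10.     310.3    158.7     -7.9484  59.5962 282.8323 280.5637 284.8087
  17.     313.5294 148.1176  -8.1035  45.7928 300.3662 295.8611 304.6571]
now [  9.     310.6667 158.7778  -8.2325  60.8367 283.121  280.7799 285.3263
  13.     313.9231 154.9231  -8.7118  46.2222 285.1382 279.3251 287.5395]
now [ 10.     310.3    158.7     -7.264   60.5308 283.4289 280.7679 284.6458
  13.     313.9231 154.9231  -8.9477  45.9186 285.1481 277.102  288.7655]
now [  9.     310.6667 158.7778  -8.5895  62.3176 284.1065 281.1
[... 230 characters left out ...]
4]
red 311 158 [ -8.2  60.1 285.3]
red 312 158 [ -8.7  56.1 283.1]
red 307 159 [ -0.6  62.8 282.7]
red 310 159 [ -7.1  62.6 284.2]
red 311 159 [ -9.2  62.4 284.5]
red 312 159 [ -8.7  56.2 280.8]
red 310 160 [ -7.6  63.8 282.6]
red 311 160 [ -8.5  60.8 281.1]
brass 314 153 [ -7.7  43.3 287.4]
brass 315 153 [ -8.7  40.6 286.1]
brass 313 154 [ -6.8  46.4 286.6]
brass 314 154 [ -9.3  47.1 287.5]
brass 315 154 [-11.1  46.2 287.5]
brass 313 155 [ -6.1  45.  283.2]
brass 314 155 [ -9.7  48.1 285.8]
brass 315 155 [-11.1  46.3 285.1]
brass 312 156 [ -5.4  48.4 282.7]
brass 313 156 [ -7.5  48.1 283. ]
brass 314 156 [ -8.8  46.2 282.2]
brass 315 156 [ -9.5  42.7 280.3]
brass 314 157 [ -8.5  45.5 279.3]
```

View pics/mb.png

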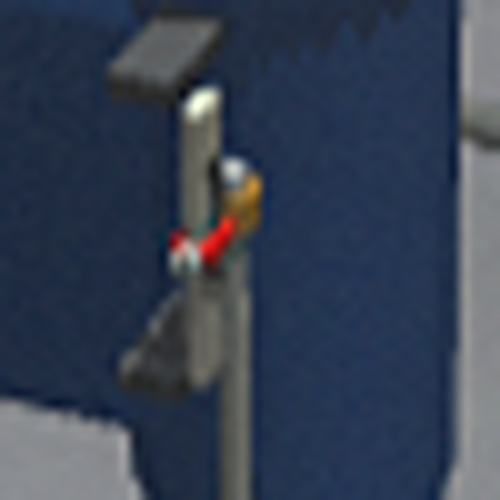

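Rod cap moved 7.6 px, about 17.7 mm, which matches 17.6 mm from the lever angle. So there is no slip, and the pointer is level with the red marker. As a cross-check, I'll read heights with the top camera's depth.

```bash
python3 - <<'E'
from geo import *
c0=[load('top0'),load('top5')]; c1=[snap('top','tf%d'%i) for i in range(2)]
for c in c0+c1:
    v,u=np.mgrid[155:175,315:345]; px=c['pixels'][155:175,315:345]; hsv=cv2.cvtColor(px,cv2.COLOR_RGB2HSV).astype(int); H,S,V=[hsv[...,i] for i in range(3)]
    for n,m in (('red',((H<8)|(H>172))&(S>130)&(V>80)),('brass',(H>9)&(H<25)&(S>90)&(V>85))):
        print(n,[tuple(int(t) for t in (x+315,y+155,*(w2d(P(c,x+315,y+155))*1e3).round())) for y,x in zip(*np.nonzero(m))])
    D=[P(c,x,y)[2] for x in range(348,362,3) for y in range(135,150,3)]; print('cover',np.median(D))
E
python3 bar.py side sf; python3 st.py
```

```text
red [(326, 166, -6, 59, 285), (327, 166, -6, 57, 285), (328, 166, -7, 55, 285), (329, 166, -6, 53, 282), (324, 167, -5, 63, 281), (325, 167, -6, 61, 281), (326, 167, -7, 60, 284), (327, 167, -7, 58, 282), (328, 167, -8, 56, 282), (329, 167, -8, 54, 280), (324, 168, -7, 64, 280), (325, 168, -8, 62, 282), (326, 168, -8, 60, 281), (327, 168, -6, 58, 269), (328, 168, -6, 56, 267), (325, 169, -5, 62, 261)]
brass [(336, 159, 11, 35, 253), (336, 160, -3, 39, 302), (330, 161, -2, 50, 303), (336, 161, -5, 39, 303), (330, 162, -3, 50, 300), (331, 162, -4, 49, 300), (335, 162, -6, 42, 302), (336, 162, -7, 40, 304), (337, 162, -1, 36, 274), (329, 163, -4, 53, 298), (330, 163, -5, 51, 297), (331, 163, -7, 49, 303), (332, 163, -7, 48, 303), (333, 163, -9, 46, 307), (334, 163, -8, 44, 302), (335, 163, -8, 42, 302), (336, 163, -8, 40, 297), (329, 164, 6, 51, 248), (330, 164, 5, 49, 248), (331, 164, -7, 49, 295), (332, 164, -9, 48, 303), (333, 164, -9, 46, 302), (334, 164, -9, 44, 301), (335, 164, -10, 42, 300), (336, 164, 2, 37, 250), (329, 165, -4, 53, 282), (330, 165, 3, 49, 247), (331, 165, 2, 48
[... 3831 characters left out ...]
0.01593244998711084
0.06 77 -0.014606941673146296 0.015587495346037454
0.08 84 -0.014715424610244988 0.015976180039621802
0.1 85 -0.015284970214467996 0.015516749817103919
0.12 89 -0.015208168976945598 0.015060172036823166
0.14 91 -0.014592932455361422 0.014085728177568306
0.16 95 -0.015197864363066256 0.014696945218031183
0.18 100 -0.01569118447270644 0.014900644580808838
0.2 112 -0.015996708081742767 0.02582584077057349
t 16.65 j [ 0.5269  0.3749 -0.3511  1.8297  0.1543  0.9642 -1.1817] 
W [ 0.5037 -0.1893  0.1744] drill mm [-112.3039 -100.8706  174.4209] rot [ 2.5085 -1.8903 -0.0006] head -74.00164628341581 drillyaw 15.741489493832049
F drill [-2.9713  4.1368  5.4401] w 25.460877055525984
```

Top-camera depth puts the marker centre at about 280 mm and the pointer at 280.4 mm, so they agree. I'll hold briefly and hand in.

>>> jog_arm(commands="1 0 0 0 0 0 0; 1 0 0 0 0 0 0; 1 0 0 0 0 0 0; 1 0 0 0 0 0 0; 1 0 0 0 0 0 0")

```text
clock: 17.15
position: [0.5037, -0.1893, 0.1744]
ee_rot: [2.509, -1.89, -0.001]
force: [-4.3, 2.8, 5.4]
width: 0.281
```

```bash
python3 st.py; python3 -c "from cell import arm; print(arm.sign_off())"
```

```text
t 17.15 j [ 0.5268  0.3748 -0.351   1.8297  0.1543  0.9642 -1.1817] 
W [ 0.5037 -0.1893  0.1744] drill mm [-112.2891 -100.8702  174.4415] rot [ 2.5085 -1.8903 -0.0006] head -73.99994758233927 drillyaw 15.741489493832049
F drill [-3.331   3.8957  5.3612] w 25.83840193423603
the job is handed in; nothing more can be done
None
```

I pushed the bar against the two rear pins and the end stop, then gripped the lever's ball with 45 N and pulled it about 0.98 rad. It is held there, and the job was handed in at 17 s; no verdict is reported.

- **Bar:** its edges measured ±15 mm from the seat line along its whole length. The left end was at 210.6 mm, against 210 mm when home. The contact force rose against both the pins and the stop.
- **Pointer:** it came down about 17.6 mm, by the lever angle and by the rod cap in the image. My estimates of the marker's depth below the resting pointer ran from 17.0 to 18.0 mm. That puts the pointer within about 0.6 mm of the mark, inside the 2 mm allowed.
- **Drill:** by the given dimensions about 8 mm of clearance to the bar remains; I did not measure it.
- **Marker and bench items:** the marker measured unchanged. The arm's path kept clear of the chuck key, bin and spare chuck, but I did not measure them again at the end.

The side camera read heights 1.6–1.9 mm too high on surfaces of known height, so I allowed for that.

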